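Slide the filler tin clear and tip open the router-bit case

TASK

Open the wooden router-bit case on the guitar maker's bench: put a fingertip under the lip along the front of its lid and tip the lid up and back past upright, so that it lies against its stop and stays open by itself; ease it over rather than flinging it. The green filler tin stands so close behind the case that the lid would hit it, so first push the tin along the bench, upright, past one end of the case and out of the lid's way: the lid must not touch it. Do it all by pushing, lightly, with nothing gripped or picked up, and leave everything else where it is.

Things in the scene. Friction and masses are not known exactly. Their poses are not given: they have to be found in the camera images.
- case: dark walnut box of router bits with a paler hinged lid, screwed to the bench: 118 mm (its x, front to back) x 170 mm (its y) x 62 mm high without the lid. Origin under its centre; x points from the front (lid lip) to the back (hinge), y along the hinge, z up. It stands end-on to the robot: the lip faces the robot's right (-y), the hinge its left, give or take 20 degrees
- lid (a joint): angle of the lid, rad: 0 shut and level, 1.57 upright, 1.95 fully open against the stop in its hinges, leaning back 22 degrees. No catch or spring: let go short of upright it falls shut; a few degrees past upright it falls back on to the stop by itself. The open lid reaches 30 mm behind the case at the height of the tin's top and 64 mm at the lid's own top
- lid_lip (a point): middle of the lid's lower front edge; moves with the lid; 62 mm above the bench when shut. The lid is a flat board: 136 mm from hinge line to front edge, 170 mm wide, 14 mm thick, 0.3 kg. It overhangs the case's front by 18 mm as a finger lip (clear below, down to the bench), flush at sides and back. About 1.5 N upward at the lip lifts it
- lid_hinge (a point): middle of the hinge line, at the top back edge of the case, 62 mm above the bench; fixed to the case
- tin_mid (a point): centre, half-way up, of the green and silver filler tin: loose, upright, closed, 78 mm across, 95 mm tall, about 0.45 kg. It starts 4 to 12 mm behind the case, within 35 mm of the case's middle. Push it low, below half its height, or it may tip. The bench behind the case is free for at least 100 mm past either end
- tin: the same tin; origin under its centre, on the bench; z axis up
- sanding_block: cork sanding block, 110 x 65 x 36 mm, lying flat at one end of the case; origin under its centre; leave it alone
- tape: roll of yellow masking tape lying flat, 92 mm across, 25 mm high, at one end of the case; origin under its centre; leave it alone
- mallet: wooden joiner's mallet lying on its side, head 75 x 130 x 70 mm, handle 190 mm long; origin under the head; leave it alone
- glue_bottle: white glue bottle with an orange cap, 62 mm across, 170 mm tall; origin under its centre; leave it alone
- brush: small brush lying on the bench; leave it alone
- screwdriver: screwdriver lying on the bench; leave it alone
Things that resemble listed ones, but are neither listed nor needed, are in the scene too. What is shaped like the tin but turquoise is not meant. What is shaped like the case but yellow is not meant.

How it is judged:
By the outcome, as a careful person would: the job done as asked, in the order asked, and still so for the second after the job is handed in, with the robot touching nothing.
It also fails if it takes over 58 s, if anything falls off the work surface, if the arm or the gripper's body presses on something with over 40 N, if the wrist force passes 120 N, or if a joint passes its speed limit or range.

ROBOT

A 6-joint arm with a two-finger parallel gripper is mounted at the origin on the work surface. World frame = base frame: x ahead of the robot, y to its left, z up, the work surface at z = 0. Lengths are in m, angles in rad, forces in N, time in s.
With the tool pointing down it reaches from about 0.35 to 0.975 m from the base axis. Payload 17.4 kg.
Tool frame: the origin (TCP) lies at the very end of the fingers, on their centre line; the grasp point (between the pads) lies 19 mm behind it; z points along the fingers, y is the line along which they close (so a half turn about z gives the same grasp; the last joint's range is limited). The gripper opens to 85 mm and grips with 20 to 120 N. Pads are 22 mm wide; open, the fingers measure 114 mm over their backs; the gripper's body (76 mm by 85 mm) begins 54 mm behind the grasp point. The pads swing forward as they close: fully open they stand 13 mm farther back than shut.
Start: joints at [-1.159, 0.116, 1.442, -0, 1.584, -0.038], TCP at [0.293, -0.608, 0.231] pointing down, gripper open.
Joint ranges: [-2.83, 2.83], [-0.83, 2.19], [0.07, 2.5], [-1.14, 4.28], [0.01, 3], [-2.97, 2.97]. Speed limits (rad/s): [1.89, 1.89, 2.22, 3.14, 3.14, 3.14].

INTERFACE

Orientations are given as a unit quaternion [x, y, z, w].
In Python, from rig import ctrl, solver, cams, read_time, read_joints, read_joint_vel, read_joint_efforts, read_ee_pos, read_tool_rot, read_ft_force, read_ft_torque, read_opening, read_grip_force gives the robot as it stands. Calls block until the motion is done:
- ctrl.goto(position, orientation): joint-space move of the TCP to a pose.
- ctrl.movel(position, rot=None, rate=0.15, max_force=None): straight line of the TCP; rot=None keeps the orientation; rate is the mean speed in m/s. With max_force (N) it stops when the force on the tool has changed by that much, and returns True; else False.
- ctrl.move_joints(angles): joint-space move.
- ctrl.release() and ctrl.close_gripper(grip_force=None): open the fingers fully, or close them until they stop; grip_force is the grip in N (None keeps the last).
- ctrl.pause(seconds).
- solver.inverse_kinematics(position, orientation): joint angles nearest the present ones, or None.
- cams.capture(name): name is "scene" or "top" or "wrist"; returns a dict with "pixels" (384x512x3 uint8, red, green, blue), "depth" (384x512 float32, m along the optical axis (not along the pixel's ray), 0 where there is no reading), "K" (3x3 intrinsics, pixels), "k1" (the pictures are not rectified: a ray, as slopes to the right and down, at radius r is drawn at 1 + k1 r^2 times it, then the intrinsics apply), "R" (3x3) and "t" (3): a world point X has camera coordinates R X + t. Camera axes: x right, y down, z forward; pixel columns grow to the right and rows downward; lengths in m; the calibration is good to about 2 mm. A picture is of the moment at which its call begins.
A pose or a line that the arm cannot do raises ctrl.Unreachable and nothing moves.
- ctrl.job_done(): hands the job in; it is judged then, once.
Readings, each from a call of its own:
- read_time(): time.
- read_joints(): joint angles.
- read_joint_vel(): joint speeds.
- read_joint_efforts(): joint torques, N m.
- read_ee_pos(): TCP position.
- read_tool_rot(): TCP orientation.
- read_ft_force(): force on the tool from outside, world axes, zero at the start.
- read_ft_torque(): the same for the moment, N m.
- read_opening(): finger opening in m.
- read_grip_force(): force on a finger pad.
Only numpy, scipy, OpenCV 4.12 (cv2) and the standard library are available. Lean on these libraries where they do the work, as an engineer would, in place of code of your own. Each camera call takes 0.05 s, during which the arm holds its last target. There are 200 camera calls.

## Working session

There is one attempt and no reset: what is moved stays moved. The work goes in short steps, each a Python script; the robot and the scene stay as the last script left them, time stands still between calls to the robot, and variables do not carry over. Pictures are saved under pics/ and viewed, at most 10 in all, crops included, and the job is handed in when it is done.

```bash
mkdir -p pics; ls; cat > h.py <<'E'
from rig import *
import numpy as np, cv2
def cloud(c):
    K=c["K"];h,w=c["depth"].shape
    v,u=np.mgrid[0:h,0:w]
    x=(u-K[0,2])/K[0,0];y=(v-K[1,2])/K[1,1]
    xd,yd=x.copy(),y.copy()
    for _ in range(8):
        f=1+c["k1"]*(x*x+y*y);x,y=xd/f,yd/f
    d=c["depth"]
    P=np.stack([x*d,y*d,d],-1)
    return (P-c["t"])@c["R"]   # R^T (p-t)
E
python3 - <<'E'
from h import *
for n in ("scene","top"):
    c=cams.capture(n); np.savez(f"{n}0.npz",**c)
    cv2.imwrite(f"pics/{n}0.png",cv2.resize(c["pixels"][:,:,::-1],(800,600)))
    print(n,-c["R"].T@c["t"],c["R"][2],c["K"][0,0],c["k1"])
print(read_time(),read_tool_rot())
E
```

```text
pics
scene [ 1.00732813 -0.93431596  1.1743315 ] [-0.32898672  0.62017515 -0.71214501] 451.0203159476361 0.04136433845835093
top [0.21587153 0.04828208 1.58338401] [ 0.19504681 -0.02036079 -0.98058257] 480.0693692261069 -0.04978451589500813
0.1 [ 9.74816711e-01  2.23006963e-01 -8.77335658e-05 -5.16590360e-04]
```

View pics/scene0.png

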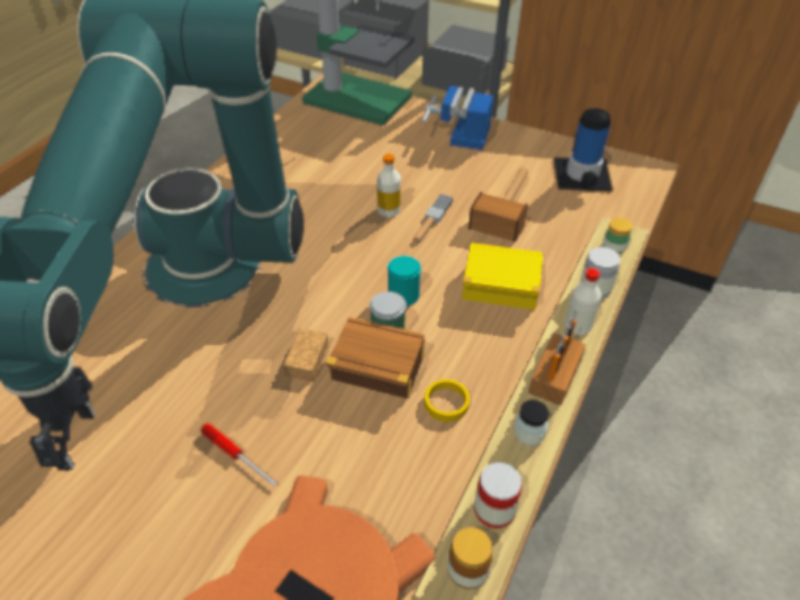

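View pics/top0.png

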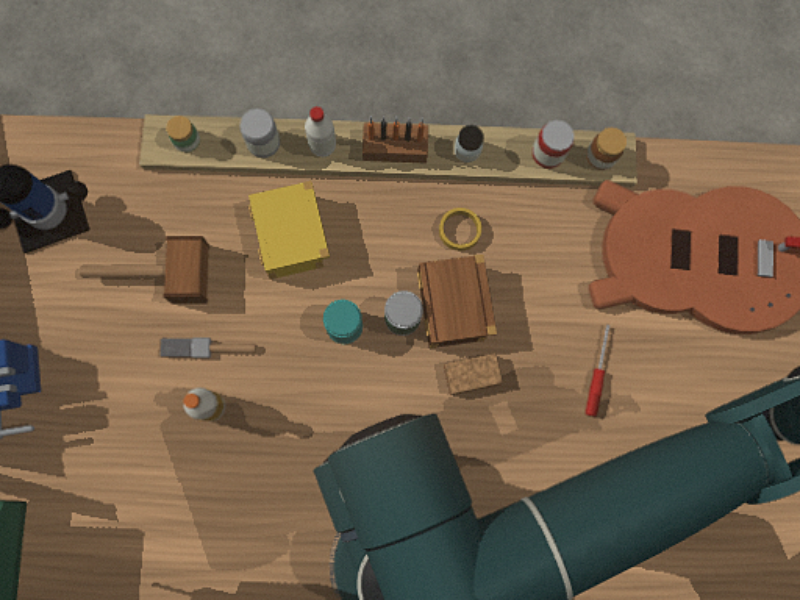

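The green tin is at scene (388,310) / top (404,312), and the turquoise look-alike is at scene (405,280) / top (343,321). The walnut case is at scene (378,355) / top (457,300), and the yellow look-alike is at top (288,228). The cork block is at the case's near end, top (473,375), and the tape at its far end, top (460,228). Next I'll measure them and take one close crop.

```bash
python3 - <<'E'
from h import *
s=dict(np.load("top0.npz")); P=cloud(s); hsv=cv2.cvtColor(s["pixels"],cv2.COLOR_RGB2HSV)
X,Y,Z=P[...,0],P[...,1],P[...,2]
u0,v0=lambda a:a*0.64,lambda a:a*0.64
def roi(a,b,c,d):
    m=np.zeros(Z.shape,bool);m[int(c*.64):int(d*.64),int(a*.64):int(b*.64)]=1;return m
def rep(n,m):
    p=np.stack([X[m],Y[m]],-1).astype(np.float32)
    r=cv2.minAreaRect(p);print(n,m.sum(),"rect",np.round(r[0],4),np.round(r[1],4),round(r[2],1),"z",np.round(np.percentile(Z[m],[5,50,95]),4),"circ",cv2.minEnclosingCircle(p))
rep("lid",roi(405,510,240,360)&(Z>.066)&(Z<.083))
rep("tin",roi(380,430,280,345)&(Z>.085)&(Z<.105))
rep("turq",roi(315,368,290,350)&(Z>.085)&(Z<.11))
rep("cork",roi(435,515,345,400)&(Z>.028)&(Z<.045))
rep("tape",roi(430,490,200,255)&(Z>.015)&(Z<.035))
rep("yellow",roi(240,335,180,280)&(Z>.05)&(Z<.1))
m=roi(405,510,240,360)&(Z>.066)&(Z<.083)
c=cv2.minAreaRect(np.stack([X[m],Y[m]],-1).astype(np.float32));print(cv2.boxPoints(c))
print("bench z",np.median(Z[roi(540,580,250,300)]))
for n,(a,b,cc,d) in {"scene":(270,490,230,430)}.items():
    q=np.load("scene0.npz")["pixels"][int(cc*.64):int(d*.64),int(a*.64):int(b*.64),::-1]
    t=np.load("top0.npz")["pixels"][int(190*.64):int(390*.64),int(300*.64):int(520*.64),::-1]
    f=lambda i:cv2.resize(i,(400,400),interpolation=cv2.INTER_CUBIC)
    cv2.imwrite("pics/crop.png",np.hstack([f(q),f(t)]))
E
```

```text
lid 2192 rect [ 0.5353 -0.0767] [0.1719 0.1823] 10.2 z [0.0693 0.0752 0.0804] circ ((0.537710964679718, -0.08806546032428741), 0.11384505033493042)
tin 463 rect [0.5083 0.0119] [0.076  0.0776] 73.4 z [0.0868 0.0936 0.0994] circ ((0.508270263671875, 0.01224184688180685), 0.03950906917452812)
turq 469 rect [0.4864 0.135 ] [0.0755 0.0762] 2.1 z [0.0872 0.0934 0.0988] circ ((0.4863065779209137, 0.13597291707992554), 0.039412375539541245)
cork 665 rect [ 0.4075 -0.128 ] [0.1061 0.1212] 13.3 z [0.0301 0.0354 0.0412] circ ((0.4089049696922302, -0.1266097128391266), 0.07871045917272568)
tape 198 rect [ 0.7058 -0.1082] [0.0898 0.09  ] 68.3 z [0.017  0.0231 0.0282] circ ((0.705947756767273, -0.10755763202905655), 0.04649466648697853)
yellow 2193 rect [0.6814 0.2608] [0.1743 0.1438] 16.0 z [0.0678 0.075  0.0806] circ ((0.6826061010360718, 0.2573699355125427), 0.10834960639476776)
[[ 0.4344767  -0.00224194]
 [ 0.46682605 -0.1816213 ]
 [ 0.63603044 -0.1511069 ]
 [ 0.6036811   0.02827246]]
bench z -0.0010188778489501732
```

View pics/crop.png

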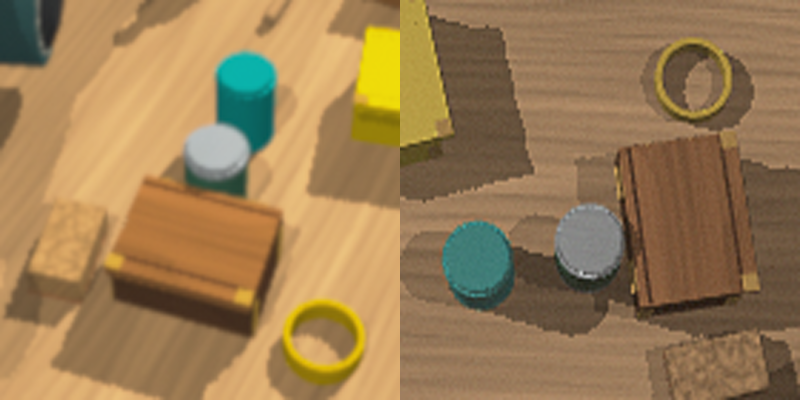

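The crop confirms it: the silver-topped green tin at (590,243) sits right behind the walnut case, and the turquoise one at (478,265) stands apart. I'll push the tin to the far (+x) end, which is clear. First I'll refine the lid frame and check reachability.

```bash
cat >> h.py <<'E'
from scipy.spatial.transform import Rotation as Rn
def tinpos(c):
    "silver-topped green tin: disc at z~95 mm"
    P=cloud(c);hsv=cv2.cvtColor(c["pixels"],cv2.COLOR_RGB2HSV)
    m=(abs(P[...,2]-.094)<.012)&(hsv[...,1]<70)&(P[...,0]>.3)&(P[...,0]<.8)&(abs(P[...,1])<.16)
    n,l,st,_=cv2.connectedComponentsWithStats(m.astype(np.uint8))
    i=1+np.argmax(st[1:,4]);q=P[l==i][:,:2]
    o=(np.percentile(q,1,axis=0)+np.percentile(q,99,axis=0))/2
    return o,st[i,4],np.ptp(q,axis=0)
def quat(z,y):
    z=np.array(z,float);z/=np.linalg.norm(z);y=np.array(y,float);y-=z*(y@z);y/=np.linalg.norm(y)
    return Rn.from_matrix(np.stack([np.cross(y,z),y,z],1)).as_quat()
E
python3 - <<'E'
from h import *
for n in ("top","scene"):
    s=dict(np.load(n+"0.npz")); P=cloud(s); t=tinpos(s);print(n,"tin",t)
    m=(abs(P[...,2]-.076)<.008)&(abs(P[...,0]-.535)<.13)&(P[...,1]>-.2)&(P[...,1]<.04)&(np.hypot(P[...,0]-t[0][0],P[...,1]-t[0][1])>.05)
    m=cv2.morphologyEx(m.astype(np.uint8),cv2.MORPH_OPEN,np.ones((5,5)))
    q=P[m>0][:,:2].astype(np.float32);a=cv2.minAreaRect(q);print(a,cv2.boxPoints(a))
    a=np.radians(a[2]);a=a if abs(np.sin(a))<.5 else a-np.pi/2
    d=np.array([np.cos(a),np.sin(a)]);e=np.array([-d[1],d[0]])
    for ax in(d,e):
        g=q@ax;print(np.percentile(g,[.5,99.5]),np.ptp(np.percentile(g,[.5,99.5])))
    print("centre of lid",sum(ax*np.percentile(q@ax,[.5,99.5]).mean() for ax in(d,e)),np.degrees(a))
h=np.array([.984,.177,0]);xc=np.array([-.177,.984,0])
w=np.radians(20)
q1=quat(np.sin(w)*h-[0,0,np.cos(w)],[-.177,.984,0]);q2=quat(np.sin(w)*h-[0,0,np.cos(w)],[.177,-.984,0])
a=np.radians(35);z=np.cos(a)*xc-[0,0,np.sin(a)]
r1=quat(z,h);r2=quat(z,-h)
for p in((.42,0,.2),(.42,0,.03),(.62,.03,.03)):
    for q in(q1,q2): print("push",p,solver.inverse_kinematics(p,q))
for p in((.555,-.22,.04),(.55,-.17,.05),(.53,-.06,.18),(.53,-.03,.18)):
    for q in(r1,r2): print("lid",p,solver.inverse_kinematics(p,q))
E
```

```text
top tin (array([0.50902908, 0.01126218]), np.int32(474), array([0.07809174, 0.07659375]))
((0.5392727851867676, -0.09832999110221863), (0.17163212597370148, 0.1382032185792923), 10.261988639831543) [[ 0.4425191  -0.04562186]
 [ 0.46713987 -0.1816143 ]
 [ 0.6360265  -0.15103813]
 [ 0.61140573 -0.01504569]]
[0.42950433 0.59600479] 0.16650045284495252
[-0.26033637 -0.12569801] 0.13463836108082822
centre of lid [ 0.53893816 -0.09858264] 10.261988639831543
scene tin (array([0.51159399, 0.00921792]), np.int32(328), array([0.07880208, 0.08196736]))
((0.5412195324897766, -0.09934253990650177), (0.17019809782505035, 0.1431576907634735), 10.10294246673584) [[ 0.44488382 -0.04380143]
 [ 0.4699962  -0.18473934]
 [ 0.63755524 -0.15488365]
 [ 0.61244285 -0.01394574]]
[0.43205553 0.59965283] 0.1675973002855653
[-0.26269771 -0.12616861] 0.13652909264881818
centre of lid [ 0.54196237 -0.10092857] 10.10294246673584
push (0.42, 0, 0.2) [-0.13336385 -0.72127811  2.17850819  0.10751526  1.3521278  -1.88786677]
push (0.42, 0, 0.2) [-0.13336385 -0.72127811  2.17850819  0.10751526  1.3521278   1.25372588]
p
[... 470 characters left out ...]
 -0.89662771]
lid (0.555, -0.22, 0.04) [-0.68369385  0.50082973  1.50389426  0.59867446  1.89952245  2.24496494]
lid (0.55, -0.17, 0.05) [-0.63390379  0.42766436  1.58665461  0.62992054  1.86570027 -0.86373878]
lid (0.55, -0.17, 0.05) [-0.63390379  0.42766436  1.58665461  0.62992054  1.86570027  2.27785387]
lid (0.53, -0.06, 0.18) [-0.51380851  0.14686901  1.69785033  0.73800153  1.92607347 -0.65871089]
lid (0.53, -0.06, 0.18) [-0.51380851  0.14686901  1.69785033  0.73800153  1.92607347  2.48288176]
lid (0.53, -0.03, 0.18) [-0.47224402  0.1195954   1.72802138  0.75899422  1.89672822 -0.62971002]
lid (0.53, -0.03, 0.18) [-0.47224402  0.1195954   1.72802138  0.75899422  1.89672822  2.51188263]
```

```bash
cat >> h.py <<'E'
th=np.radians(10.2);hd=np.array([np.cos(th),np.sin(th),0]);xc=np.array([-hd[1],hd[0],0])
HM=np.array([.540,-.0995,0])+.068*xc
E
cat > push.py <<'E'
from h import *
w=np.radians(20);q=quat(np.sin(w)*hd-[0,0,np.cos(w)],-xc)
T=HM+.143*hd+.053*xc
ctrl.close_gripper()
tin=np.array([.510,.0105,0])
d=T-tin;d/=np.linalg.norm(d)
p=tin-.075*d
ctrl.goto([p[0],p[1],.2],q); print(read_time())
ctrl.movel([p[0],p[1],.03],rate=.12); print(read_time())
p2=tin-.025*d   # nudges the tin on by some 25-30 mm
print(ctrl.movel([p2[0],p2[1],.03],rate=.04,max_force=12),read_ft_force(),read_time(),read_ee_pos())
for n in("top","scene"):
    c=cams.capture(n);print(n,tinpos(c))
    np.savez(n+"1.npz",**c)
cv2.imwrite("pics/s1.png",c["pixels"][100:300,150:400,::-1].repeat(3,0).repeat(3,1))
E
python3 push.py
```

```text
3.075
4.6417
False [-1.53306467  0.33739617 -1.34506436] 6.0417 [0.48557748 0.00486349 0.03003837]
top (array([0.52991279, 0.01737426]), np.int32(466), array([0.07565714, 0.07665145]))
scene (array([0.5321464 , 0.01432732]), np.int32(331), array([0.08025463, 0.07705876]))
```

View pics/s1.png

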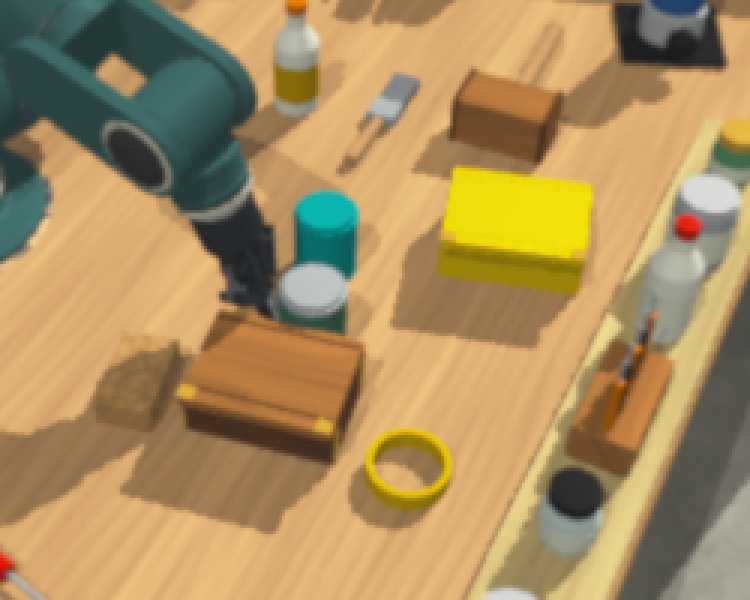

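The picture shows the closed fingertip behind the tin (240,290), with the tin (313,300) upright and about 20 mm further along. I'll continue in steps, re-aiming each time.

```bash
cat > push2.py <<'E'
from h import *
T=HM+.143*hd+.053*xc
def look():
    r=[tinpos(cams.capture(n)) for n in("top","scene")]
    g=[x[0] for x in r if min(x[2])>.07 and max(x[2])<.086]
    print("seen",[(x[0].round(4),x[1]) for x in r]);return np.append(np.mean(g,axis=0),0)
for k in range(6):
    tin=look();v=T-tin;along=v@hd;print("left",along,v@xc,read_time())
    if along<.004:break
    d=v/np.linalg.norm(v)
    if along<.03:d=hd
    s=tin-.052*d;e=tin-.047*d+d*min(along,.042)
    e=np.array([e[0],e[1],.03])
    now=read_ee_pos()
    if np.linalg.norm((s-now)[:2]-((s-now)@d)*d[:2])>.002:
        b=now-.008*d;ctrl.movel([b[0],b[1],.03],rate=.08);ctrl.movel([s[0],s[1],.03],rate=.08)
    if ctrl.movel(e,rate=.05,max_force=12):print("force stop",read_ft_force());break
b=read_ee_pos()-.03*hd;ctrl.movel([b[0],b[1],.05],rate=.1)
look();ctrl.movel([b[0],b[1],.25],rate=.2);print(read_time())
t=look()-HM;print("tin rel hinge: along",t@hd,"behind",t@xc)
c=cams.capture("scene");cv2.imwrite("pics/s2.png",c["pixels"][100:300,150:400,::-1].repeat(3,0).repeat(3,1))
E
python3 push2.py
```

```text
seen [(array([0.5294, 0.0174]), np.int32(464)), (array([0.5329, 0.0138]), np.int32(328))]
left 0.13134693656928773 0.006167160292815554 6.2417
seen [(array([0.5713, 0.0251]), np.int32(462)), (array([0.5743, 0.0225]), np.int32(327))]
left 0.0888817528324451 0.00545485090784659 7.325
seen [(array([0.6128, 0.0334]), np.int32(450)), (array([0.6155, 0.0299]), np.int32(341))]
left 0.04681397687278684 0.005075053568179703 8.425
seen [(array([0.657 , 0.0437]), np.int32(413)), (array([0.6559, 0.0407]), np.int32(343))]
left 0.0033032022255186505 0.002146563739466249 10.1167
seen [(array([0.6539, 0.0442]), np.int32(445)), (array([0.6562, 0.0409]), np.int32(340))]
11.875
seen [(array([0.6774, 0.0438]), np.int32(128)), (array([0.6566, 0.0421]), np.int32(346))]
tin rel hinge: along 0.13980618762615876 behind 0.0507089769993608
```

View pics/s2.png

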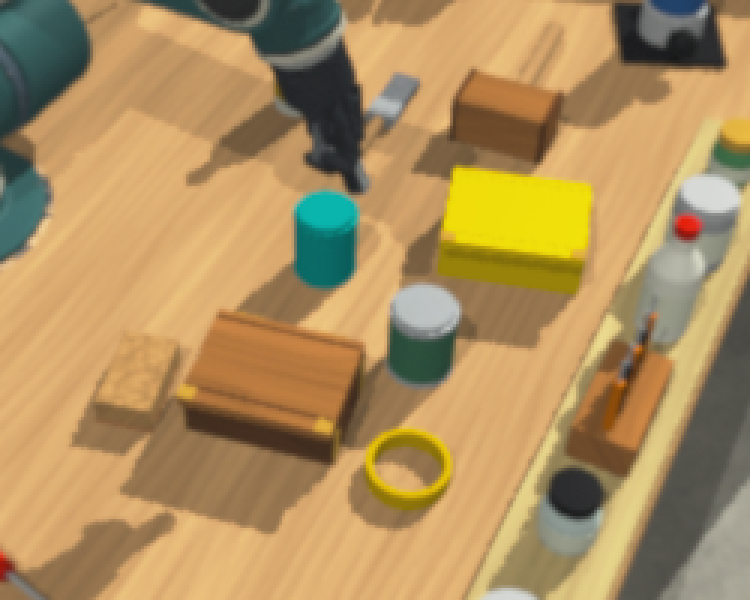

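The tin (423,335) is upright and past the case's far end, with about 16 mm to spare. Everything else is where it was. Now the lid.

```bash
cat > lid.py <<'E'
from h import *
a=np.radians(35);Zv=np.array([0,0,1.]);ax=np.cos(a)*xc-np.sin(a)*Zv;up=np.sin(a)*xc+np.cos(a)*Zv
q=quat(ax,hd);t,s=.011,.013
H=HM+.062*Zv
def tcp(th,drop=0,back=0):
    e=lambda r:H+r*(-np.cos(th)*xc+np.sin(th)*Zv)
    U=e(.136)+s*ax if th<a else e(.136-s)
    return U-t*up-drop*Zv-back*xc
print(tcp(0,.008),tcp(1.7))
for x in(tcp(0,.008,.06),tcp(0),tcp(.8),tcp(1.7)): assert solver.inverse_kinematics(x,q) is not None
p=tcp(0,.008,.06)
ctrl.goto([p[0],p[1],.25],q);print(read_time())
ctrl.movel(p,rate=.12)
print(ctrl.movel(tcp(0,.008),rate=.06,max_force=6),read_ft_force(),read_ee_pos(),read_time())
print(ctrl.movel(tcp(.12),rate=.03,max_force=12),read_ft_force(),read_time())
c=cams.capture("scene");cv2.imwrite("pics/s3.png",c["pixels"][150:300,170:370,::-1].repeat(4,0).repeat(4,1))
E
python3 lid.py
```

```text
[ 0.55127328 -0.16215425  0.03753283] [ 0.52626911 -0.02318692  0.1749641 ]
13.7917
False [-0.37718872 -0.11137341 -0.39471267] [ 0.55135326 -0.16242493  0.03753396] 16.8583
False [ 1.04374246 -0.42452908 -2.25479176] 17.8167
```

View pics/s3.png

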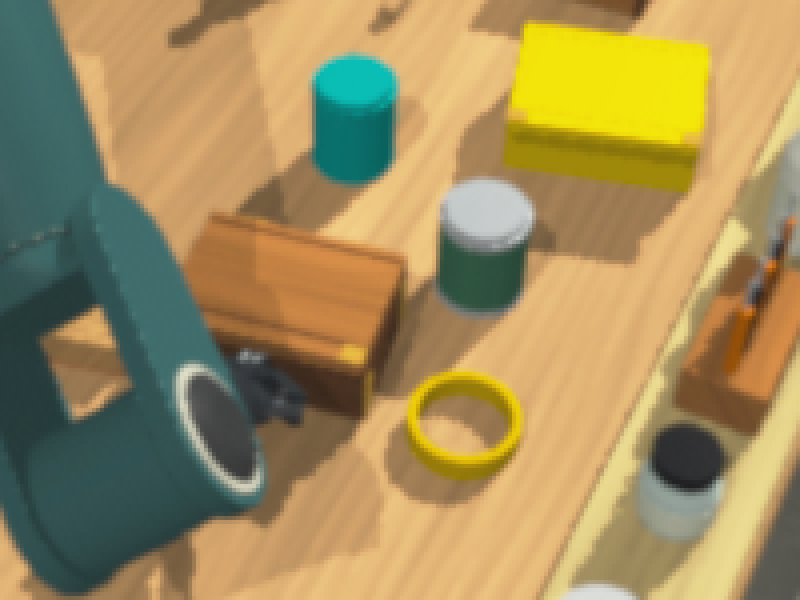

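The finger is under the lip at (270,390) with about 2 N on it, and the lid has started to lift. I'll follow the arc slowly.

```bash
sed -i '/^print(tcp/,$d' lid.py; cat > lift.py <<'E'
from lid import *
c0=read_time()
def seen():
    "highest lid point & its distance behind hinge"
    P=cloud(cams.capture("scene")).reshape(-1,3);r=P-HM
    k=(abs(r@hd)<.08)&(abs(r@xc)<.16)&(P[:,2]>.09)&(P[:,2]<.23)
    return
for th in np.r_[.25:1.45:9j,1.5:1.66:4j]:
    f=ctrl.movel(tcp(th),rate=.05 if th<1.45 else .03,max_force=10)
    print(round(th,2),f,read_ft_force().round(2),round(read_time(),2))
    if f:break
c=cams.capture("scene");np.savez("scene4.npz",**c)
cv2.imwrite("pics/s4.png",c["pixels"][100:300,150:400,::-1].repeat(3,0).repeat(3,1))
E
sed -i '/^def seen/,/^    return/d' lift.py; python3 lift.py
```

```text
0.25 False [ 0.82 -2.14 -0.87] 18.37
0.4 False [ 0.09 -2.32 -1.73] 18.93
0.55 False [ 0.81 -1.53 -0.92] 19.48
0.7 False [ 0.89 -0.08 -0.16] 20.02
0.85 False [ 0.28 -0.55 -0.6 ] 20.53
1.0 False [-0.13 -0.69 -0.06] 21.05
1.15 False [ 1.51 -1.07  0.03] 21.57
1.3 False [-0.24  0.66 -0.37] 22.08
1.45 False [-1.22  0.45 -0.59] 22.85
1.5 False [-0.59 -0.33 -0.31] 23.21
1.55 False [ 0.82  1.02 -0.64] 23.57
1.61 False [-0.45 -0.65 -0.01] 23.94
1.66 False [-0.28  0.42 -0.73] 24.31
```

View pics/s4.png

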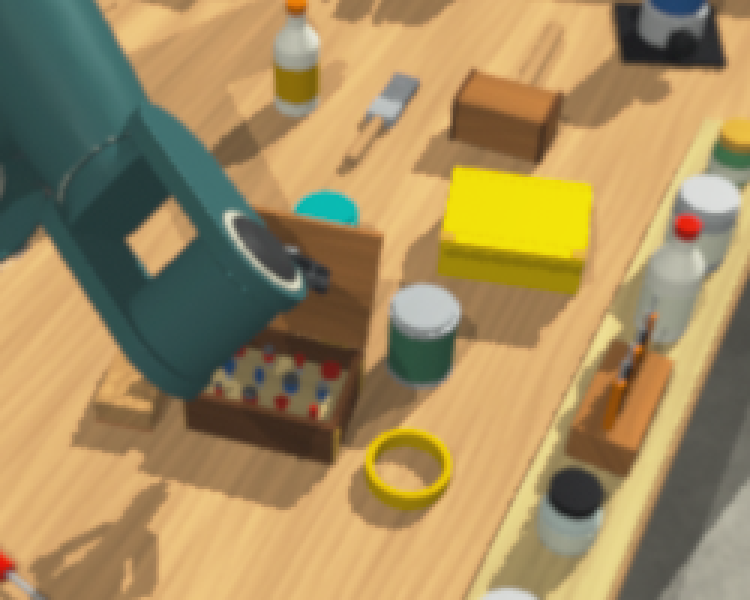

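The lid is up at (330,280), clear of the tin (423,335) and showing the bits inside. I'll measure its angle.

```bash
cat > ang.py <<'E'
from h import *
def ang(c):
    P=cloud(c);r=P-HM;u,v,z=r@hd,r@xc,P[...,2]
    m=(u>.0)&(u<.08)&(v>-.03)&(v<.09)&(z>.085)&(z<.185)
    hsv=cv2.cvtColor(c["pixels"],cv2.COLOR_RGB2HSV);m&=(hsv[...,1]>60)&(hsv[...,0]<25)
    k=np.polyfit(z[m],v[m],1);print("n",m.sum(),"lid angle",np.pi/2+np.arctan(k[0]),"v at .062",np.polyval(k,.062))
if __name__=="__main__":
    ang(dict(np.load("scene4.npz")));ang(cams.capture("scene"));print(read_time())
E
python3 ang.py
```

```text
n 611 lid angle 1.9539462060467905 v at .062 0.0002459894536006209
n 609 lid angle 1.9578410443636005 v at .062 0.00012251399311893202
24.4083
```

The lid is on its stop at 1.95 rad. I'll back the finger off along its axis, raise it, check once more, and hand in.

```bash
python3 - <<'E'
from lid import *
from ang import ang
p=read_ee_pos()-.12*xc+.08*Zv
ctrl.movel(p,rate=.12)
ctrl.movel(p-.12*xc+.04*Zv,rate=.15)
c=cams.capture("scene");ang(c);t=np.append(tinpos(c)[0],0)-HM
print("tin along",t@hd,"behind",t@xc,read_time(),read_ft_force())
cv2.imwrite("pics/s5.png",c["pixels"][100:300,150:400,::-1].repeat(3,0).repeat(3,1))
E
```

```text
n 728 lid angle 1.9586960752421774 v at .062 -0.0003318620487099272
tin along 0.13951232924128726 behind 0.04998718947495672 26.8 [ 0.44412046 -0.83599819 -0.07171922]
```

View pics/s5.png

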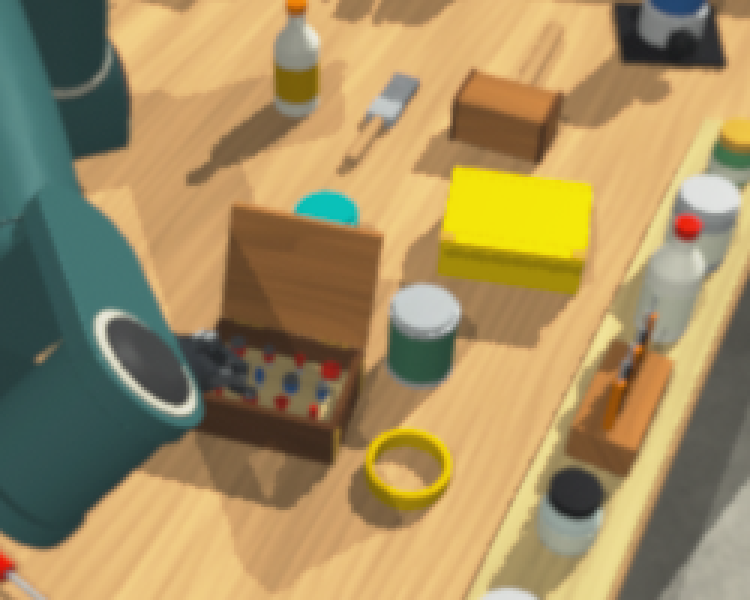

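The lid rests open at (300,275), the tin stands clear at (423,335), and the arm is well in front of and above the case, touching nothing.

```bash
python3 -c "
from rig import *
print(ctrl.job_done())"
```

```text
the job is handed in; nothing more can be done
None
```

The job is handed in after about 27 s: the green tin stands upright past the far end of the case, about 16 mm clear of the lid, and the lid rests open on its stop at about 1.95 rad with the arm touching nothing.

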